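Change the analyser cartridge and queue the sample bottles

ROBOT

A 6-joint arm with a two-finger parallel gripper is mounted at the origin on the work surface. World frame = base frame: x ahead of the robot, y to its left, z up, the work surface at z = 0. Lengths are in m, angles in degrees, forces in N, time in s.
With the tool pointing down it reaches from about 0.35 to 0.875 m from the base axis. Payload 4.2 kg.
Tool frame: the origin (TCP) lies on the centre line of the jaws, within the pads' length; the fingertips stand 11 mm ahead of it and the grasp point (between the pads) lies 8 mm behind it; z points along the fingers, y is the line along which they close (so a half turn about z gives the same grasp; the last joint's range is limited). The gripper opens to 85 mm and grips with 20 to 120 N. Pads are 22 mm wide; open, the fingers measure 114 mm over their backs; the gripper's body (76 mm by 85 mm) begins 54 mm behind the grasp point. The pads swing forward as they close: fully open they stand 13 mm farther back than shut.
Start: joints at [-56.23, 22.042, 0.453, 0, -68.411, -14.817], TCP at [0.203, -0.591, 0.242] pointing down, gripper open.
Joint ranges: [-179.83, 179.83], [-69.29, 118.12], [-61.27, 80.66], [-181.25, 117.63], [-171.15, -9.14], [-177.46, 177.46]. Speed limits (degrees/s): [159.86, 159.86, 180, 180, 180, 180].

INTERFACE

Orientations are given as [roll, pitch, yaw] about the fixed x, y, z axes, in that order (R = Rz(yaw) Ry(pitch) Rx(roll)).
In Python, from rig import manip gives the robot as it stands. The module is installed in compiled form; this text tells all that it offers. Calls block until the motion is done:
- manip.reach(position, orientation): joint-space move of the TCP to a pose.
- manip.movel(position, ori=None, velocity=0.15, max_force=None): straight line of the TCP; ori=None keeps the orientation; velocity is the mean speed in m/s. With max_force (N) it stops when the force on the tool has changed by that much, and returns True; else False.
- manip.move_j(angles): joint-space move.
- manip.command_gripper(opening): finger opening in m; the grip force is fixed at half the most; returns when the fingers have stopped.
- manip.pause(seconds).
- manip.ik(position, orientation): joint angles nearest the present ones, or None.
- manip.read_camera(name): name is "scene" or "top" or "wrist"; returns a dict with "image" (384x512x3 uint8, red, green, blue), "K" (3x3 intrinsics, pixels), "world_to_cam" (4x4, takes a point from world to camera coordinates); the wrist camera has in their place "mount" (4x4, takes a point from camera to tool coordinates, whose origin is the TCP and whose axes are the flange's). Camera axes: x right, y up, looking along -z (the intrinsics and any distortion apply to the point x, -y, -z); pixel columns grow to the right and rows downward; lengths in m; the calibration is good to about 2 mm. A picture is of the moment at which its call begins: read the wrist's pose just before it. There is no depth.
A pose or a line that the arm cannot do raises manip.MotionError and nothing moves.
- manip.close_job(): hands the job in; it is judged then, once.
Readings, each from a call of its own:
- manip.get_time(): time.
- manip.get_joints(): joint angles.
- manip.get_qvel(): joint speeds.
- manip.get_joint_torque(): joint torques, N m.
- manip.get_tool_pos(): TCP position.
- manip.get_tool_rot(): TCP orientation.
- manip.get_contact_force(): force on the tool from outside, world axes, zero at the start.
- manip.get_ft_torque(): the same for the moment, N m.
- manip.get_grip_width(): finger opening in m.
- manip.get_gripper_force(): force on a finger pad.
Only numpy, scipy, OpenCV 4.12 (cv2) and the standard library are available. Lean on these libraries where they do the work, as an engineer would, in place of code of your own. Each camera call takes 0.05 s, during which the arm holds its last target. There are 200 camera calls.

TASK

Get the bench analyser ready for its next run: swing the dock's locking lever open, lift the used cartridge out and lay it flat in the steel discard tray, seat the new cartridge fully home in the pocket and swing the lever fully shut over it. Also slide every amber sample bottle, upright and without lifting it off the bench, in through the open mouth of the guide rails, so that they stand in single file, close up against the end stop and one another with no gaps. Leave everything else on the bench where it is.

Things in the scene. Friction and masses are not known exactly. Their poses are not given: they have to be found in the camera images.
- dock: White fixed cartridge dock, 40 mm high. Origin: bench level under the pocket's centre; x along the pocket, z up; housing spans x -63..87, y -52..52 mm. Pocket: open rectangle 68 x 44 mm in the top (rim z = 40, 3 mm chamfer), floor at z = 26 mm. A steel post (radius 10) at x = 57, y = 0 mm, z = 40 to 65 mm, carries the locking lever.
- lever (a joint): Locking lever: flat steel arm 14 mm wide, z = 65 to 73 mm in the dock's frame (3 mm above a seated cartridge), swinging level about the post at the dock's x = 57, y = 0 mm. 0: shut, arm along the dock's -x over the cartridge; grows counter-clockwise seen from above (knob goes to dock -y) to 1.9 rad, fully open; stops at both. Light friction, under 1 N at the knob; stays where left.
- knob (a point): Centre of the upright black knob near the lever's end, 80 mm from the pivot axis: a plain cylinder 16 mm across and 36 mm tall, from z = 73 to 109 mm in the dock's frame; this point is at z = 91 mm.
- spent: The used cartridge, a grey plastic block 64 x 40 x 36 mm (x, y, z), about 80 g, seated in the dock's pocket at the start, projecting 22 mm above the rim. Origin: centre of its underside; x along its length. May be turned end for end.
- fresh: The new cartridge, the same grey block 64 x 40 x 36 mm, standing flat on the bench at the start. Origin: centre of its underside; x along its length. It fits the pocket either way round, with 2 mm of play on each side.
- tray: Shallow steel discard tray fixed on the bench, outside 120 x 140 mm (x, y), 16 mm high, walls and floor 4 mm thick. Origin: centre of its underside.
- lane: Fixed infeed lane: two aluminium rails 15 mm high, 7 thick, 54 apart inside; bottles stand on the bench between them. Origin: bench level, middle of the end stop's face (stop 30 mm high). Lane runs along +y from the stop (y = 0) to the mouth at y = 210 mm, then flares to y = 236 (outer edges 45 mm off the middle). Analyser housing, 140 wide, 90 high, from y = -83 mm backwards.
- bottle0: A closed sample bottle: squat amber glass cylinder 48 mm across and 40 mm high, thick heavy base, with a white cap 40 mm across up to 50 mm; about 120 g; stands upright, hard to tip. Origin: centre of its underside. Two to four such bottles are present; an absent one reads None from the start.
- bottle1: A closed sample bottle: squat amber glass cylinder 48 mm across and 40 mm high, thick heavy base, with a white cap 40 mm across up to 50 mm; about 120 g; stands upright, hard to tip. Origin: centre of its underside. Two to four such bottles are present; an absent one reads None from the start.
- bottle2: A closed sample bottle: squat amber glass cylinder 48 mm across and 40 mm high, thick heavy base, with a white cap 40 mm across up to 50 mm; about 120 g; stands upright, hard to tip. Origin: centre of its underside. Two to four such bottles are present; an absent one reads None from the start.
- bottle3: A closed sample bottle: squat amber glass cylinder 48 mm across and 40 mm high, thick heavy base, with a white cap 40 mm across up to 50 mm; about 120 g; stands upright, hard to tip. Origin: centre of its underside. Two to four such bottles are present; an absent one reads None from the start.
- dish: Closed clear culture dish, 58 mm across, 15 mm high. Loose bystander, to be left alone. Origin: centre of its underside.
- timer: Grey bench timer, 55 x 45 x 20 mm. Loose bystander, to be left alone. Origin: centre of its underside.
- jar: Small closed jar, 44 mm across, 55 mm high. Loose bystander, to be left alone. Origin: centre of its underside.
- slidebox: Flat grey box of microscope slides, 60 x 100 x 25 mm. Loose bystander, to be left alone. Origin: centre of its underside.
- wash: White bottle, 60 mm across, 150 mm high. Loose bystander, to be left alone. Origin: centre of its underside.
- beaker: Glass beaker, 66 mm across, 70 mm high. Loose bystander, to be left alone. Origin: centre of its underside.
Things that resemble listed ones, but are neither listed nor needed, are in the scene too. What is shaped like the bottle2 but pink, turquoise or yellow is not meant.

How it is judged:
By the outcome, as a careful person would: the job done as asked, in the order asked, and still so for the second after the job is handed in, with the robot touching nothing.
Of bottle0, bottle1, bottle2, bottle3 only 2 to 4 are there at a start; the rules pass over those that are not, and their reading is None.
At some moment in a run one of bottle0, bottle1, bottle2, bottle3, fresh may be knocked a few centimetres aside while the robot is not near it.
It also fails if it takes over 210 s, if anything falls off the work surface, if the arm or the gripper's body presses on something with over 40 N, if the wrist force passes 120 N, or if a joint passes its speed limit or range.

## Working session

There is one attempt and no reset: what is moved stays moved. The work goes in short steps, each a Python script; the robot and the scene stay as the last script left them, time stands still between calls to the robot, and variables do not carry over. Pictures are saved under pics/ and viewed, at most 14 in all, crops included, and the job is handed in when it is done.

```bash
mkdir -p pics; ls
python3 - <<'E'
from rig import manip
import cv2,numpy as np
for n in ["top","scene"]:
    c=manip.read_camera(n)
    cv2.imwrite(f"pics/{n}0.png",cv2.resize(c["image"][:,:,::-1],(800,600),interpolation=cv2.INTER_CUBIC))
    np.savez(f"{n}0.npz",**{k:v for k,v in c.items() if v is not None})
    print(n,[k for k in c],np.round(c["K"],2).tolist(),np.round(c["world_to_cam"],4).tolist())
c=manip.read_camera("wrist");print(c.keys(),c["K"],c["mount"],[c[k] for k in c if k not in("image","K","mount")])
print(manip.get_tool_rot(),manip.get_time())
E
```

```text
pics
top ['image', 'K', 'world_to_cam'] [[347.86, 0.0, 254.89], [0.0, 347.86, 195.42], [0.0, 0.0, 1.0]] [[0.0255, -0.9995, 0.0162, -0.019], [0.989, 0.0276, 0.1453, -0.5766], [-0.1456, 0.0123, 0.9893, -0.9941], [0.0, 0.0, 0.0, 1.0]]
scene ['image', 'K', 'world_to_cam'] [[347.48, 0.0, 259.57], [0.0, 347.48, 187.29], [0.0, 0.0, 1.0]] [[-0.7798, 0.626, 0.0105, 0.421], [-0.3997, -0.5107, 0.7612, 0.1463], [0.4819, 0.5894, 0.6484, -1.3444], [0.0, 0.0, 0.0, 1.0]]
dict_keys(['image', 'K', 'mount']) [[279.26925037   0.         255.55740801]
 [  0.         279.26925037 187.59588172]
 [  0.           0.           1.        ]] [[-3.64194191e-04  9.61664186e-01  2.74229577e-01  6.95715888e-02]
 [ 9.99999915e-01  4.03202327e-04 -8.58808789e-05  5.86878307e-04]
 [-1.93158569e-04  2.74229523e-01 -9.61664251e-01 -1.31540229e-01]
 [ 0.00000000e+00  0.00000000e+00  0.00000000e+00  1.00000000e+00]] []
[ 1.79905226e+02 -6.15475516e-03 -1.61052457e+02] 0.15
```

View pics/top0.png

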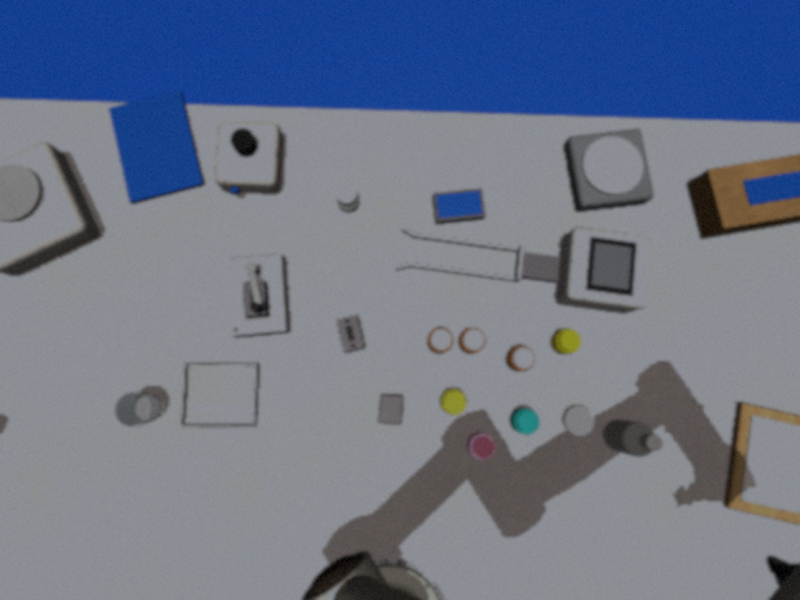

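View pics/scene0.png

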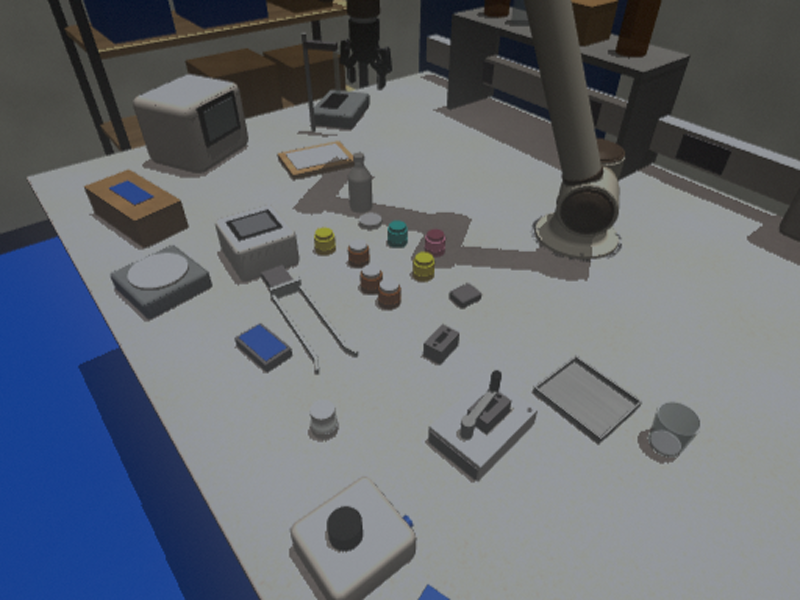

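The top view (800x600) shows the dock at about (260,295), the tray at (221,394) and the fresh cartridge at (350,333). The three amber bottles have caps at (441,340), (473,340) and (521,357). The lane mouth is at about (400,250) and its stop at (520,263). Everything else is a bystander or a decoy. I'll take closer views with the wrist camera.

```bash
cat > h.py <<'E'
from rig import manip as m
import cv2,numpy as np
from scipy.spatial.transform import Rotation as Ro
def ray(uv,K,W):  # pixel (512x384) -> origin, direction in world
    W=np.asarray(W);d=np.linalg.inv(K)@[uv[0],uv[1],1];d=np.array([d[0],-d[1],-d[2]])
    R=W[:3,:3];return -R.T@W[:3,3],R.T@d
def world(uv,z,c):
    o,d=ray(uv,c["K"],c["world_to_cam"]);return (o+d*(z-o[2])/d[2])[:2]
def wcam():
    p=np.array(m.get_tool_pos());R=Ro.from_euler("xyz",m.get_tool_rot(),degrees=True).as_matrix()
    c=m.read_camera("wrist");T=np.eye(4);T[:3,:3]=R;T[:3,3]=p
    c["world_to_cam"]=np.linalg.inv(T@c["mount"]);return c
def proj(P,c):
    W=np.asarray(c["world_to_cam"]);P=np.atleast_2d(P);q=P@W[:3,:3].T+W[:3,3]
    q=np.c_[q[:,0],-q[:,1],-q[:,2]]@np.asarray(c["K"]).T;return q[:,:2]/q[:,2:]
def save(c,name,draw=()):
    im=cv2.resize(c["image"][:,:,::-1],(800,600),interpolation=cv2.INTER_CUBIC)
    cv2.imwrite(f"pics/{name}.png",im);np.savez(f"{name}.npz",**c)
def down(yaw):return [180,0,yaw]
E
python3 - <<'E'
from h import *
c=dict(np.load("top0.npz"))
s=.64
for n,u,v,z in [("dock",262,295,.04),("lever knob",258,302,.1),("post",253,268,.07),("tray",221,394,.016),("fresh",350,333,.036),("b",441,340,.05),("b",473,340,.05),("b",521,357,.05),("mouthL",400,250,.0),("stop",520,263,.03),("jar",348,200,.05),("yel",454,401,.05),("slide",459,206,.02),("timer",391,408,.02)]:
    print(n,np.round(world((u*s,v*s),z,c),3))
for p,y in [([.5,.2,.28],0),([.5,.2,.28],180),([.5,-.05,.3],0),([.5,-.05,.3],180)]:
    q=m.ik(p,down(y));print(p,y,None if q is None else np.round(q,0))
E
```

```text
dock [0.59  0.257]
lever knob [0.567 0.249]
post [0.636 0.27 ]
tray [0.401 0.328]
fresh [0.522 0.087]
b [ 0.512 -0.085]
b [ 0.514 -0.146]
b [ 0.484 -0.236]
mouthL [ 0.696 -0.005]
stop [ 0.669 -0.24 ]
jar [0.78 0.1 ]
yel [ 0.4   -0.111]
slide [ 0.785 -0.12 ]
timer [0.383 0.005]
[0.5, 0.2, 0.28] 0 [ 39.  12.  -8.   0. -70.  51.]
[0.5, 0.2, 0.28] 180 [  39.   12.   -8.   -0.  -70. -129.]
[0.5, -0.05, 0.3] 0 [ 13.   8. -11.   0. -72.  77.]
[0.5, -0.05, 0.3] 180 [  13.    8.  -11.   -0.  -72. -103.]
```

Run:
```python
from h import *
m.reach([.58,-.11,.34],down(0));save(wcam(),"w1")
m.reach([.51,.25,.30],down(0));save(wcam(),"w0")
print(m.get_tool_pos(),m.get_tool_rot(),m.get_time())
```

```text
[0.51054419 0.24905027 0.30023763] [-1.79995741e+02 -2.22759167e-02 -8.93001078e-02] 3.85
```

View pics/w0.png

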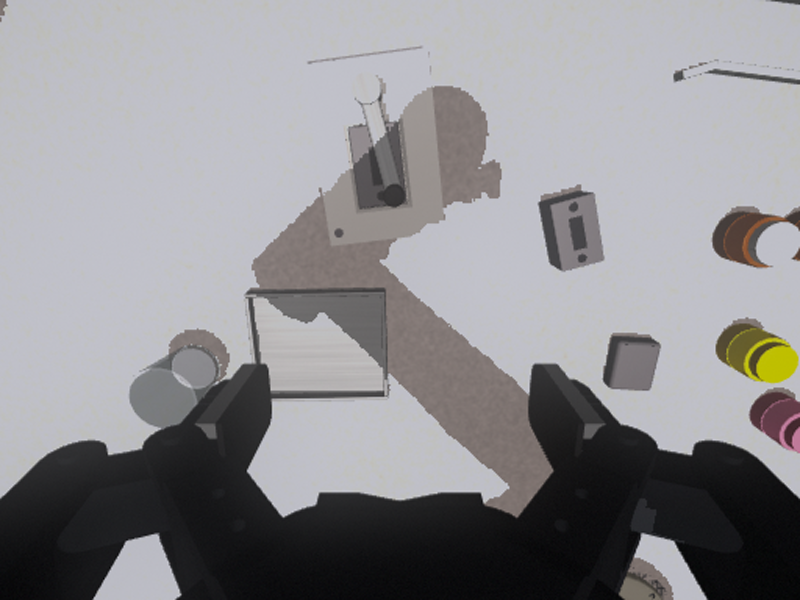

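View pics/w1.png

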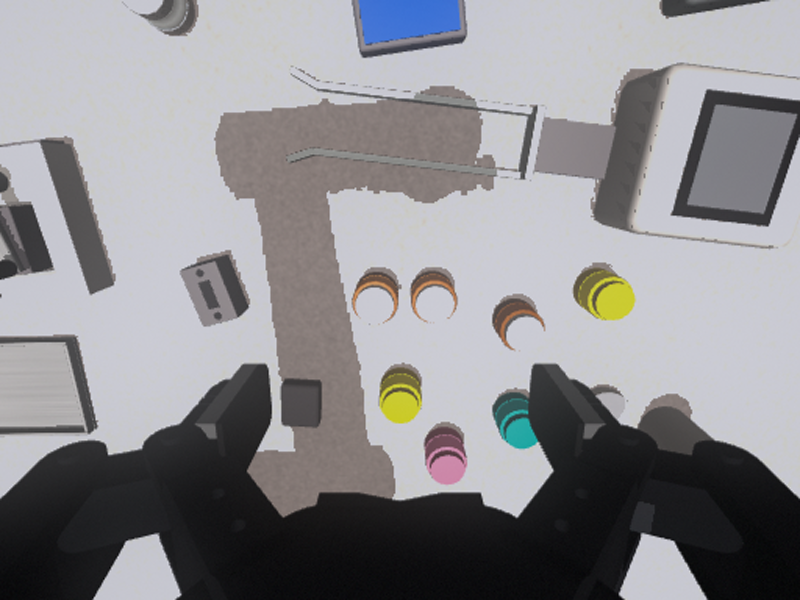

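w0 shows the lever lying shut over the spent cartridge, with the post at (370,90) and the knob top at (393,193). The tray's corners are (247,290) to (387,397), and the fresh cartridge is near (575,230). w1 shows the lane from its mouth at (315,85)/(313,152) to its stop at (532,140), and amber caps at (376,304), (434,299) and (524,333). I'll fit the poses and check them with overlays.

```bash
cat >> h.py <<'E'
from scipy.optimize import least_squares
def load(n):return dict(np.load(n+".npz"))
def place(pose,P):
    P=np.atleast_2d(np.asarray(P,float));a=np.radians(pose[2]);C,S=np.cos(a),np.sin(a)
    return np.c_[pose[0]+C*P[:,0]-S*P[:,1],pose[1]+S*P[:,0]+C*P[:,1],P[:,2]]
def fit(p0,obs):  # obs: list of (cam, P(m), uv800)
    f=lambda p:np.concatenate([(proj(place(p,P),c)-np.asarray(uv)*.64).ravel() for c,P,uv in obs])*[1]
    r=least_squares(f,p0,x_scale=[.01,.01,5],loss="soft_l1");return r.x,np.round(r.fun,1)
def box(x0,x1,y0,y1,z0,z1):
    return [np.array([[x0,y0,z],[x1,y0,z],[x1,y1,z],[x0,y1,z]]) for z in (z0,z1)]
def cyl(r,z,x=0,y=0):
    t=np.linspace(0,2*np.pi,24,endpoint=False);return np.c_[x+r*np.cos(t),y+r*np.sin(t),0*t+z]
def overlay(c,items,name,roi=None,k=1.5625):
    im=cv2.resize(c["image"][:,:,::-1],None,fx=k,fy=k,interpolation=cv2.INTER_CUBIC)
    for pose,polys,col in items:
        for P in polys:cv2.polylines(im,[np.int32(np.round(proj(place(pose,P),c)*k*8))],True,col,1,cv2.LINE_AA,3)
    if roi:im=im[roi[1]:roi[3],roi[0]:roi[2]]
    cv2.imwrite(f"pics/{name}.png",im)
def dockpolys(th):
    a=np.pi+th;C,S=np.cos(a),np.sin(a)
    arm=[[57+r*C-w*S,r*S+w*C,73] for r,w in [(0,7),(85,7),(85,-7),(0,-7)]]
    kx,ky=57+80*C,80*S
    return [np.array(q)*1e-3 for q in [box(-63,87,-52,52,0,40)[1],box(-34,34,-22,22,26,40)[1],box(-32,32,-20,20,40,62)[1],arm,cyl(8,73,kx,ky),cyl(8,109,kx,ky)]]
FRESH=[np.array(q)*1e-3 for q in box(-32,32,-20,20,0,36)]
TRAY=[np.array(q)*1e-3 for q in [box(-60,60,-70,70,0,16)[1],box(-56,56,-66,66,4,16)[1]]]
LANE=[np.array(q)*1e-3 for q in [box(27,34,0,210,0,15)[1],box(-34,-27,0,210,0,15)[1],[[-34,0,30],[34,0,30]],[[-27,0,0],[27,0,0]]]]
BOT=[cyl(.024,0),cyl(.024,.04),cyl(.02,.05)]
E
python3 - <<'E'
from h import *
import json
a,b=load("w0"),load("w1");mm=np.array
dock,r=fit([.59,.257,5],[(a,mm([[87,52,40],[87,-52,40],[-63,52,40],[-63,-52,40]])*1e-3,[(308,62),(425,47),(330,245),(442,220)])]);print("dock",dock,r)
tray,r=fit([.4,.328,0],[(a,mm([[60,70,16],[60,-70,16],[-60,-70,16],[-60,70,16]])*1e-3,[(247,291),(386,290),(388,398),(250,400)])]);print("tray",tray,r)
fresh,r=fit([.522,.087,10],[(a,mm([[32,20,36],[32,-20,36],[-32,-20,36],[-32,20,36]])*1e-3,[(553,199),(594,192),(604,258),(564,270)]),(b,mm([[32,20,36],[32,-20,36],[-32,-20,36],[-32,20,36]])*1e-3,[(181,268),(225,257),(243,314),(205,326)])]);print("fresh",fresh,r)
lane,r=fit([.68,-.24,-5],[(b,mm([[30,210,15],[-30,210,15],[27,0,30],[-27,0,30]])*1e-3,[(320,85),(313,152),(537,107),(526,178)])]);print("lane",lane,r)
bs=[list(world((u*.64,v*.64),.05,b))+[0] for u,v in [(376,304),(434,299),(524,332)]];print(np.round(bs,4))
json.dump(dict(dock=list(dock),tray=list(tray),fresh=list(fresh),lane=list(lane),bs=bs),open("poses.json","w"))
R,G,B=(0,0,255),(0,200,0),(255,0,0)
overlay(a,[(dock,dockpolys(0),R),(fresh,FRESH[1:],B),(tray,TRAY,G)],"ov0",(300,30,1100,630),k=2.2)
overlay(b,[(lane,LANE,R),(fresh,FRESH[1:],B)]+[(q,BOT,G) for q in bs],"ov1",(200,60,1000,660),k=2.2)
E
```

```text
dock [0.58242847 0.26907442 6.71378035] [-5.7  0.2  1.1 -1.  -0.5 -0.3  1.1  7. ]
tray [0.40394036 0.33273249 0.10082596] [-1.4 -0.2  0.2  0.2 -0.3  0.5  3.9 -0.5]
fresh [ 0.52579116  0.08555403 14.77877581] [ 0.   1.5  2.5 -1.6  2.1  0.2  0.2 -0.5 -0.1  0.  -4.7  0.8 -2.   1.2
 -0.4 -0.6]
lane [ 0.66974615 -0.23713955 -7.07887394] [-1.2  0.4  0.5 -0.6  0.3  5.7  0.  -2.1]
[[ 0.5173 -0.0863  0.    ]
 [ 0.5224 -0.1449  0.    ]
 [ 0.4868 -0.2384  0.    ]]
```

View pics/ov0.png

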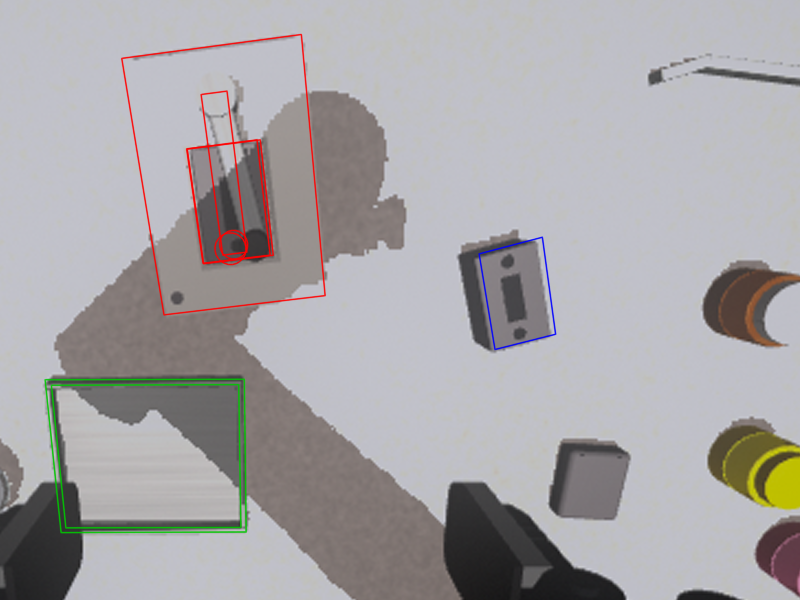

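View pics/ov1.png

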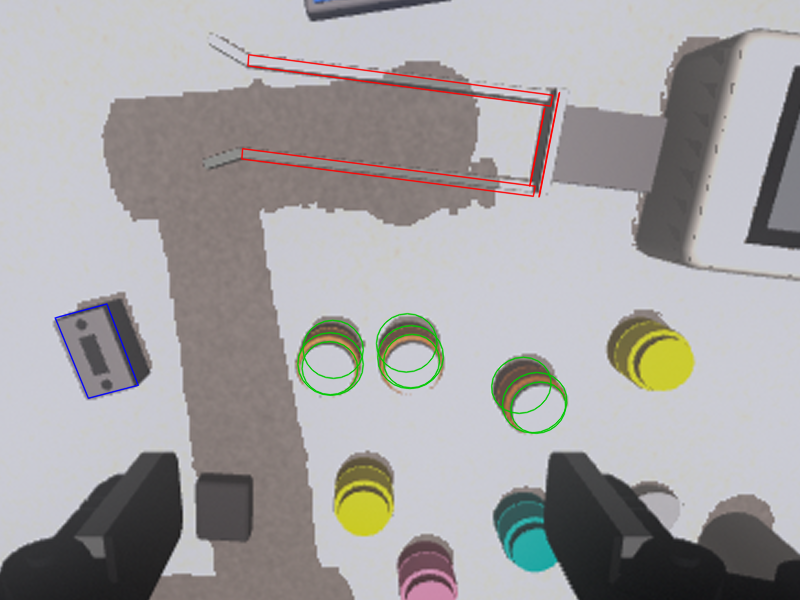

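The overlay fits the dock to a few mm, and the lever looks a little open, with the knob about 11 mm to the right of its shut position. The lane fit is slightly low at the stop end. I'll take a closer picture of the dock before touching it.

Run:
```python
from h import *
import json
J=json.load(open("poses.json"));m.reach([.52,.262,.24],down(0));c=wcam();save(c,"w2")
d=J["dock"];q=proj(place(d,[[.012,0,.06]]),c)[0]*3.2;print(q)
x0,y0=int(q[0]-400),max(0,int(q[1]-300));print(x0,y0)
overlay(c,[(d,dockpolys(0.14)[:2],(0,0,255))],"ov2",(x0,y0,x0+800,y0+600),k=3.2)
```

```text
[789.01577682 329.77322399]
389 29
```

View pics/ov2.png

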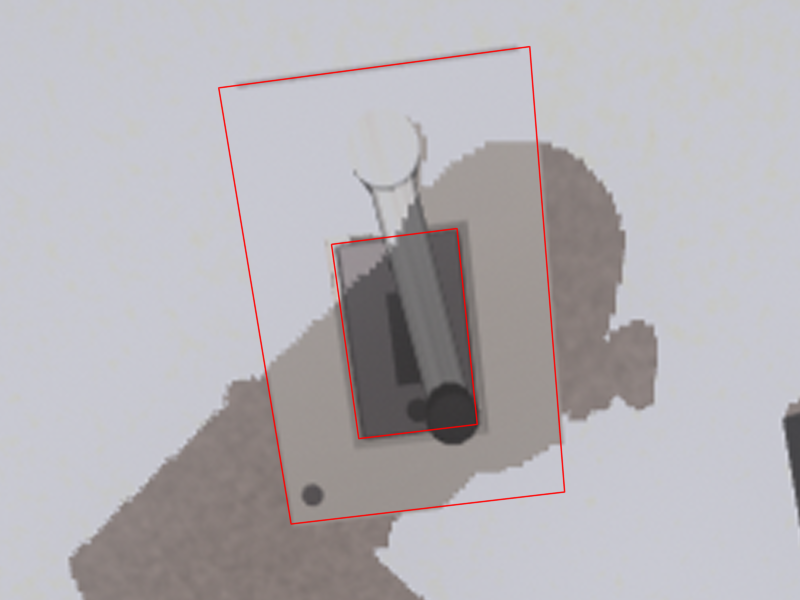

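The close view shows the hub at crop (388,150), the knob top at (452,413), and pocket chamfer corners at (468,222), (487,430) and (357,447). I'll refit from these and then swing the lever open, caging the knob in the gripper.

Run:
```python
from h import *
import json
J=json.load(open("poses.json"));c=load("w2");k=1.5625/3.2
uv=np.array([(468,222),(487,430),(357,447),(377,67),(388,150)])
P=np.array([[37,-25,40],[-37,-25,40],[-37,25,40],[87,0,40],[57,0,73]])*1e-3
d,r=fit(J["dock"],[(c,P,(uv+[389,29])*k)]);print("dock",d,r)
kn=world((np.array([452,413])+[389,29])/3.2,.109,c);piv=place(d,[[.057,0,0]])[0][:2]
v=kn-piv;th=np.degrees(np.arctan2(v[1],v[0]))-180-d[2];print("knob",kn,"piv",piv,np.hypot(*v),"lever deg",(th+180)%360-180)
J["dock"]=list(d);J["th0"]=((th+180)%360-180);json.dump(J,open("poses.json","w"))
for t in np.radians([J["th0"],60,109,112]):
    a=np.radians(d[2])+np.pi+t;p=piv+.08*np.array([np.cos(a),np.sin(a)])
    for yaw in (np.degrees(a)-180,np.degrees(a)-360):
        q=m.ik([*p,.096],down(yaw));print(np.round(p,3),round(yaw),None if q is None else np.round(q))
```

```text
dock [0.5820172  0.26760435 6.52246436] [ 0.2 -0.9  0.7  0.8 -0.6  0.3  0.4  0.4 -0.8 -0.4]
knob [0.56248604 0.2543298 ] piv [0.63864826 0.27407914] 0.07868112835361832 lever deg 8.014511928273862
[0.561 0.254] 15 [ 39.  29. -11.   0. -50.  65.]
[0.561 0.254] -165 [  39.   29.  -11.   -0.  -50. -115.]
[0.607 0.201] 67 [ 33.  31.  -8.   0. -51. 124.]
[0.607 0.201] -113 [ 33.  31.  -8.   0. -51. -56.]
[0.673 0.202] 116 [ 30.  36.   2.   0. -56. 176.]
[0.673 0.202] -64 [ 30.  36.   2.   0. -56.  -4.]
[0.677 0.204] 119 None
[0.677 0.204] -61 [ 30.  37.   3.   0. -57.  -1.]
```

```bash
cat >> h.py <<'E'
import json
J=json.load(open("poses.json"));D=J["dock"];PIV=place(D,[[.057,0,0]])[0][:2]
def arc(t):  # lever angle (deg) -> knob xy, yaw (tool x radial)
    a=np.radians(D[2]+180+t);return PIV+.08*np.array([np.cos(a),np.sin(a)]),D[2]-180+t
def sweep(t0,t1,z,n,last):
    for t in np.linspace(t0,t1,n+1)[1:]:
        p,y=arc(t);s=m.movel([*p,z],down(y),velocity=.12,max_force=last)
        if s:return t
    return None
E
python3 - <<'E'
from h import *
t0=J["th0"];p,y=arc(t0)
m.command_gripper(.028);m.reach([*p,.17],down(y))
print(m.movel([*p,.092],velocity=.08,max_force=8),m.get_tool_pos())
print("stop at",sweep(t0,100,.092,9,8),sweep(100,116,.092,8,5),m.get_contact_force(),m.get_tool_pos(),m.get_tool_rot())
p=m.get_tool_pos();q,y=arc(112);print(q)
m.movel([p[0],p[1],.17],velocity=.15)
m.reach([.52,.262,.24],down(0));c=wcam();save(c,"w3");np.savez("x.npz")
q=proj(place(D,[[.012,0,.06]]),c)[0]*3.2;x0,y0=int(q[0]-400),max(0,int(q[1]-300));print(x0,y0,m.get_time())
overlay(c,[(D,dockpolys(1.9),(0,0,255))],"ov3",(x0,y0,x0+800,y0+600),k=3.2)
E
```

```text
False [0.56161999 0.25429736 0.09264226]
stop at None None [-8.62755352 -1.62549435  3.49622004] [0.67866042 0.20523967 0.09159447] [ 1.79545584e+02  7.31501999e-02 -5.75646067e+01]
[0.67684853 0.20378874]
397 30 14.775
```

View pics/ov3.png

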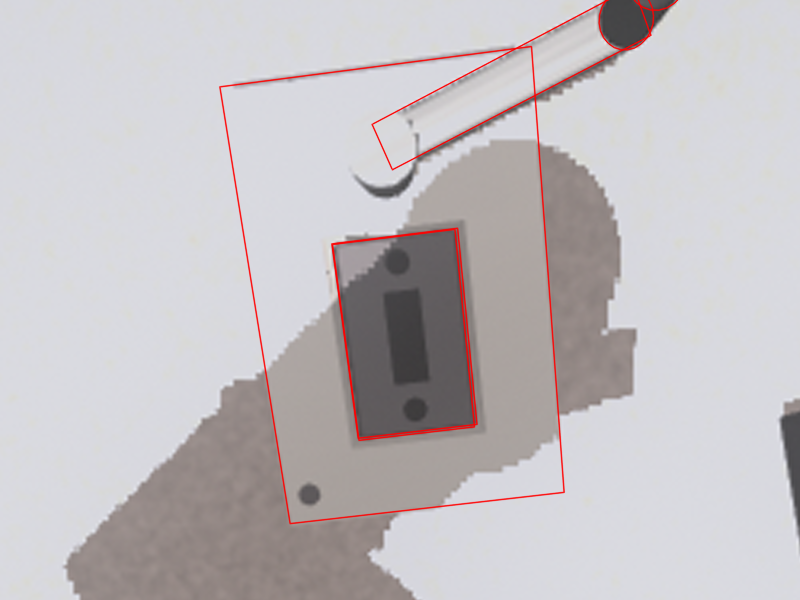

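The lever is fully open and matches the 1.9 rad overlay, and the spent cartridge matches its seated overlay. I'll move it to the tray.

Run:
```python
from h import *
x,y,a=D
m.command_gripper(.062);m.reach([x,y,.13],down(a))
print(m.movel([x,y,.052],velocity=.1,max_force=8),m.get_tool_pos())
m.command_gripper(.03);print("w",m.get_grip_width(),m.get_gripper_force(),m.get_contact_force())
m.movel([x,y,.135],velocity=.1);print("w",m.get_grip_width())
tx,ty,ta=J["tray"]
m.movel([tx,ty,.135],down(ta),velocity=.2)
print(m.movel([tx,ty,.040],velocity=.12,max_force=10),m.movel([tx,ty,.028],velocity=.03,max_force=4),m.get_tool_pos(),m.get_contact_force())
m.command_gripper(.062);m.movel([tx,ty,.13],velocity=.2)
m.reach([.47,.22,.29],down(0));c=wcam();save(c,"w4");print(m.get_time())
```

```text
False [0.58254145 0.26799964 0.05287582]
w 0.03866138728705843 62.20978617668152 [-0.61139945 -0.0208695   4.34314483]
w 0.0388720329400613
False True [0.40424611 0.33324247 0.03113783] [-1.76770639  0.01477897  4.65045245]
22.3167
```

View pics/w4.png

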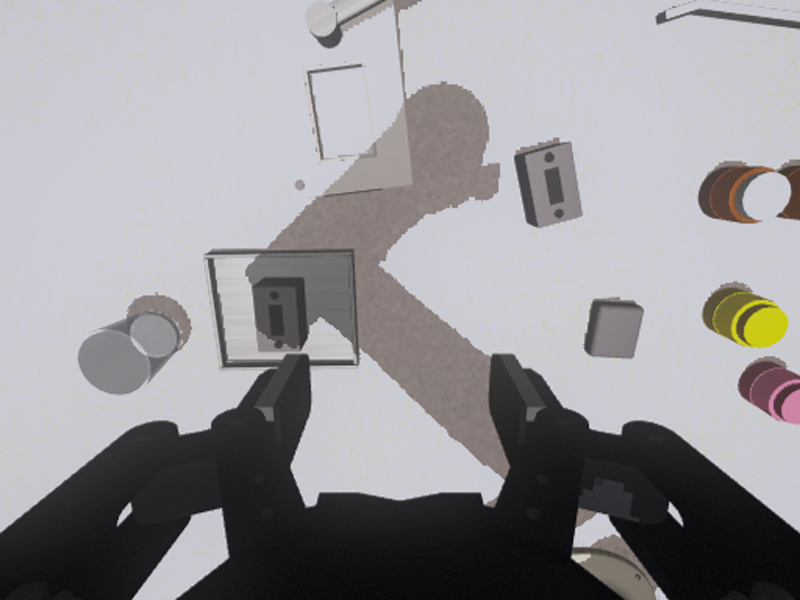

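The spent cartridge lies flat in the tray, its centre at about (278,315). The pocket is clear, and the fresh cartridge is at (555,184). I'll locate it precisely from the same relative viewpoint I used for the dock.

Run:
```python
from h import *
c=load("w4");s=.64
p=world((555*s,184*s),.036,c);print("approx",p,J["fresh"])
m.reach([p[0]-.062,p[1],.216],down(0));c=wcam();save(c,"w5")
g=cv2.cvtColor(c["image"],cv2.COLOR_RGB2GRAY);q=proj([[*p,.036]],c)[0];print("q",q)
# rectified top plane view, 0.25 mm/px
S=400;r=.05;corn=np.array([[p[0]+r,p[1]+r,.036],[p[0]+r,p[1]-r,.036],[p[0]-r,p[1]-r,.036],[p[0]-r,p[1]+r,.036]])
H=cv2.getPerspectiveTransform(np.float32(proj(corn,c)),np.float32([[0,0],[S,0],[S,S],[0,S]]))
R=cv2.warpPerspective(g,H,(S,S));cv2.imwrite("pics/rect5.png",cv2.resize(R,(600,600)))
print(np.percentile(R,[1,5,10,20,30,50,80]))
_,B=cv2.threshold(R,60,255,cv2.THRESH_BINARY_INV)
n,l,st,ce=cv2.connectedComponentsWithStats(B)
for i in range(1,n):
    if st[i][4]>150:print(st[i],ce[i],"world",p[0]+r-ce[i][1]*.25e-3,p[1]+r-ce[i][0]*.25e-3,cv2.minAreaRect(np.argwhere(l==i)[:,::-1].astype(np.float32)))
```

```text
approx [0.52476784 0.08728417] [0.5257911611298166, 0.08555403305665855, 14.778775812488417]
q [256.18676877 114.92674752]
[ 59.  82.  90.  94. 134. 138. 145.]
[ 169  162   61   99 3639] [198.13025556 213.72190162] world 0.5213373603781359 0.08775160216234527 ((197.6131591796875, 211.93853759765625), (95.76575469970703, 43.2601318359375), 75.52970886230469)
```

View pics/rect5.png

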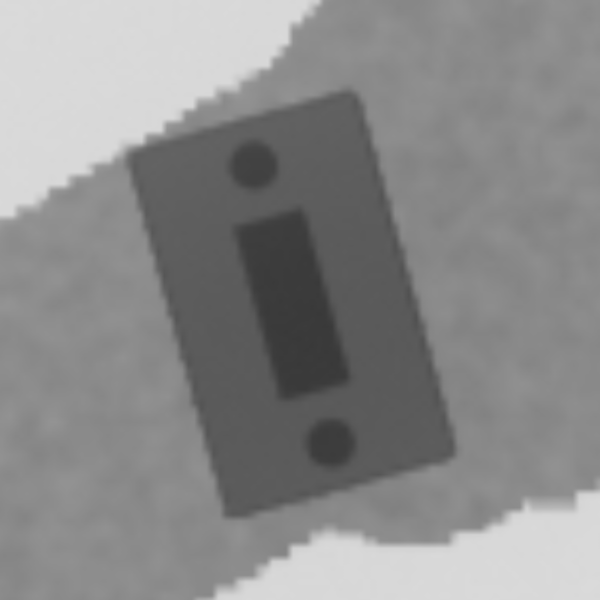

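The rectified view gives the fresh cartridge's centre at (292,304) and its yaw at about 15.3°. I'll grasp it and seat it.

Run:
```python
from h import *
fx,fy,fa=.5241,.0885,15.3
m.command_gripper(.062);m.reach([fx,fy,.1],down(fa))
print(m.movel([fx,fy,.026],velocity=.1,max_force=8))
m.command_gripper(.03);print("w",m.get_grip_width())
m.movel([fx,fy,.12],velocity=.15);print("w",m.get_grip_width())
x,y,a=D
m.movel([x,y,.12],down(a),velocity=.2)
print(m.movel([x,y,.072],velocity=.1,max_force=8),m.get_tool_pos())
print(m.movel([x,y,.049],velocity=.02,max_force=6),m.get_tool_pos(),m.get_contact_force(),m.get_ft_torque(),m.get_time())
```

```text
False
w 0.03876169703905882
w 0.03904286497942003
False [0.58241999 0.26752912 0.07239681]
True [0.58183183 0.26754138 0.05309238] [-0.03736244  0.2904463   4.85971528] [0.08875465 0.11138438 0.04908517] 28.4167
```

Run:
```python
from h import *
x,y,a=D
m.command_gripper(.062);m.movel([x,y,.11],velocity=.15)
m.command_gripper(0.0)
print(m.movel([x,y,.066],velocity=.03,max_force=8),m.get_tool_pos(),m.get_contact_force())
m.movel([x,y,.13],velocity=.2);m.command_gripper(.028)
p,yw=arc(108.9);m.reach([*p,.17],down(yw))
print(m.movel([*p,.092],velocity=.1,max_force=8))
print(sweep(108.9,5,.092,9,10),sweep(5,-6,.092,5,5),m.get_contact_force(),m.get_tool_pos(),m.get_tool_rot()[2]-(D[2]-180))
p=m.get_tool_pos();m.movel([p[0],p[1],.17],velocity=.15)
m.reach([.52,.262,.24],down(0));c=wcam();save(c,"w6")
q=proj(place(D,[[.012,0,.06]]),c)[0]*3.2;x0,y0=int(q[0]-400),max(0,int(q[1]-300));print(x0,y0,m.get_time())
overlay(c,[(D,dockpolys(0),(0,0,255))],"ov6",(x0,y0,x0+800,y0+600),k=3.2)
```

```text
True [0.58193429 0.26753266 0.07314656] [-0.81927831 -0.2897713   4.42767448]
False
None None [ 2.09714257 -7.06094657  0.4879383 ] [0.55900923 0.27114693 0.09195579] -5.924811478486191
398 30 41.525
```

View pics/ov6.png

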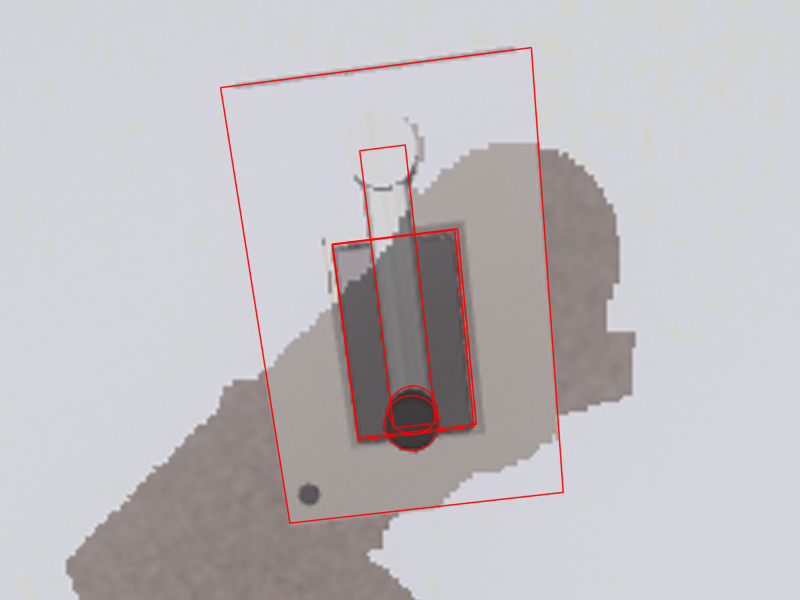

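The lever is shut against its stop, and the cartridge top is at its seated height of 62 mm. Next I'll measure the lane and bottles, using rectified views.

```bash
cat >> h.py <<'E'
def rect(c,x0,x1,y0,y1,z,s):  # image up=+x, left=+y; s px/mm
    w,h=int((y1-y0)*1e3*s),int((x1-x0)*1e3*s)
    P=np.array([[x1,y1,z],[x1,y0,z],[x0,y0,z],[x0,y1,z]])
    H=cv2.getPerspectiveTransform(np.float32(proj(P,c)),np.float32([[0,0],[w,0],[w,h],[0,h]]))
    return cv2.warpPerspective(c["image"][:,:,::-1],H,(w,h),flags=cv2.INTER_CUBIC)
E
python3 - <<'E'
from h import *
m.reach([.58,-.13,.30],down(0));c=wcam();save(c,"w7")
A=rect(c,.625,.735,-.255,.012,.015,2.99);B=rect(c,.44,.54,-.28,-.02,.05,2.6)
print(A.shape,B.shape,m.get_time())
o=np.zeros((600,800,3),np.uint8);o[:A.shape[0],:A.shape[1]]=A[:,:800];o[330:330+B.shape[0],:B.shape[1]]=B
cv2.imwrite("pics/lane7.png",o)
E
```

```text
(328, 798, 3) (260, 676, 3) 43.0583
```

View pics/lane7.png

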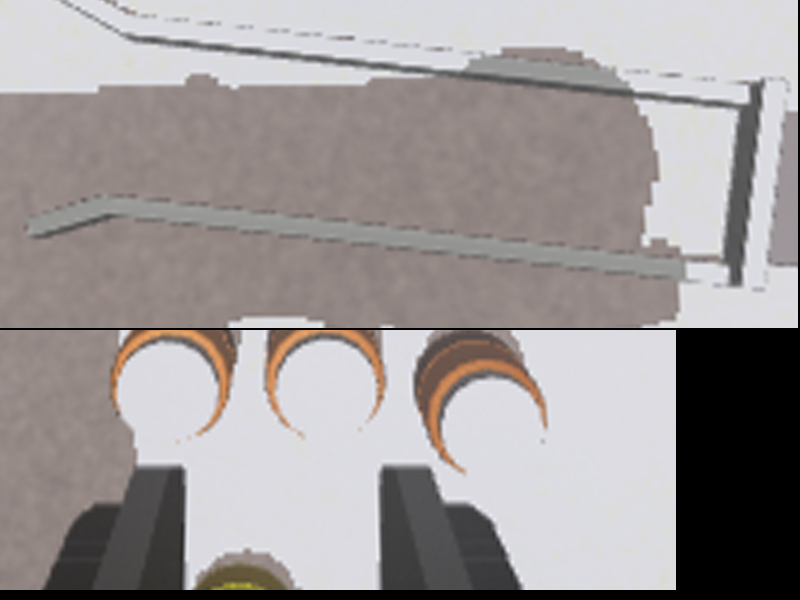

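The rectified view puts the lane stop at about (741,181) and the mouth middle at (122,117), for a yaw of about -6°. The caps are at (168,392), (326,392) and (492,428). The third bottle has been knocked about 3 cm since the first look. I'll slide the first bottle in.

```bash
cat >> h.py <<'E'
LN=(.6744,-.2359,-5.97);YW=LN[2]-90
def lp(y,x=0,z=0):return place(LN,[[x,y,z]])[0]
def amber(c):
    hsv=cv2.cvtColor(c["image"],cv2.COLOR_RGB2HSV);k=cv2.inRange(hsv,(5,110,60),(16,255,255))
    n,l,s,ce=cv2.connectedComponentsWithStats(cv2.dilate(k,np.ones((3,3))))
    return [(int(s[i][4]),np.round(world(ce[i],.04,c),3).tolist()) for i in range(1,n) if s[i][4]>25]
def slide(bx,by,Y,Z=.031):
    st=lambda t:print(t,np.round(m.get_tool_pos(),4),np.round(m.get_contact_force(),1),round(m.get_grip_width(),4))
    m.command_gripper(.062);m.reach([bx,by,.11],down(YW))
    print(m.movel([bx,by,Z],velocity=.1,max_force=8));st("at")
    m.command_gripper(.04);st("grip")
    z=Z-.0007
    m.movel([bx,by,z],velocity=.02,max_force=6);st("pressed")
    m.movel([.60,.07,z],velocity=.12);st("W")
    m.movel([*lp(280)[:2],z],velocity=.1);st("mouth")
    m.movel([*lp(190)[:2],z],velocity=.07);st("in")
    m.movel([*lp(Y+15)[:2],z],velocity=.1);st("near")
    print(m.movel([*lp(Y-6)[:2],z],velocity=.03,max_force=5));st("end")
    p=m.get_tool_pos();v=np.array(p[:2])-LN[:2];a=np.radians(LN[2]);print("lane xy",np.cos(a)*v[0]+np.sin(a)*v[1],-np.sin(a)*v[0]+np.cos(a)*v[1])
    m.command_gripper(.062);st("open");m.movel([p[0],p[1],.11],velocity=.2)
    print(m.get_time())
E
python3 - <<'E'
from h import *
print(amber(load("w7")))
slide(.5162,-.0846,24)
m.reach([.58,-.13,.30],down(0));c=wcam();save(c,"w8");print(amber(c),m.get_time())
E
```

```text
[(392, [0.529, -0.088]), (342, [0.529, -0.144]), (261, [0.513, -0.204])]
False
at [ 0.5168 -0.0846  0.0315] [-0.4  0.3  0.5] 0.0617
grip [ 0.517  -0.0846  0.0322] [-0.8  0.1  6.4] 0.0459
pressed [ 0.517  -0.0845  0.0322] [-2.5  0.2 11.3] 0.046
W [0.5994 0.0683 0.0323] [-2.8 -5.2 10.2] 0.0461Traceback (most recent call last):
  File "<stdin>", line 3, in <module>
  File "h.py", line 75, in slide
    m.movel([*lp(280)[:2],z],velocity=.1);st("mouth")
    ~~~~~~~^^^^^^^^^^^^^^^^^^^^^^^^^^^^^^
rig.MotionError: the arm cannot follow that straight line within its joint ranges
```

Run:
```python
from h import *
print(np.round(m.get_joints(),1))
for y in (280,250,190,100,24):
  p=lp(y)
  for yw in (YW,YW+180):
    q=m.ik([p[0],p[1],.0305],down(yw));print(y,round(yw),p[:2].round(3),None if q is None else np.round(q,1))
a=m.get_tool_pos()
b=lp(280)
for t in np.linspace(0,1,6):
    p=np.array(a[:2])*(1-t)+b[:2]*t;q=m.ik([*p,.0305],down(YW));print(t,None if q is None else np.round(q,1))
```

```text
[ 21.9  32.6 -16.3   0.1 -41.3 -28. ]
280 -96 [ 29.797 278.246] None
280 84 [ 29.797 278.246] None
250 -96 [ 26.676 248.408] None
250 84 [ 26.676 248.408] None
190 -96 [ 20.436 188.734] None
190 84 [ 20.436 188.734] None
100 -96 [11.075 99.222] None
100 84 [11.075 99.222] None
24 -96 [ 3.171 23.634] None
24 84 [ 3.171 23.634] None
0.0 [ 21.9  32.7 -16.4   0.  -40.9 -27.8]
0.2 None
0.4 None
0.6000000000000001 None
0.8 None
1.0 None
```

That was a unit bug in my helper (mm against m). I'll fix it and continue from here.

```bash
python3 - <<'E'
s=open("h.py").read()
s=s.replace("place(LN,[[x,y,z]])","place(LN,[[x*1e-3,y*1e-3,z]])").replace('z=Z-.0007\n    m.movel([bx,by,z],velocity=.02,max_force=6);st("pressed")\n','z=Z\n')
s=s.replace('def slide(bx,by,Y,Z=.031):','def slide(bx,by,Y,Z=.031,grip=True):').replace('    m.command_gripper(.062);m.reach([bx,by,.11],down(YW))\n    print(m.movel([bx,by,Z],velocity=.1,max_force=8));st("at")\n    m.command_gripper(.04);st("grip")\n    z=Z\n    m.movel([.60,.07,z]','    if grip:\n        m.command_gripper(.062);m.reach([bx,by,.11],down(YW))\n        print(m.movel([bx,by,Z],velocity=.1,max_force=8));st("at")\n        m.command_gripper(.04);st("grip")\n    z=Z\n    m.movel([.60,.07,z]')
open("h.py","w").write(s)
E
python3 - <<'E'
from h import *
print(lp(280),lp(24))
slide(0,0,24,grip=False)
m.reach([.58,-.13,.30],down(0));c=wcam();save(c,"w8");print(amber(c),m.get_time())
E
```

```text
[0.70352216 0.04258142 0.        ] [ 0.67689619 -0.21203016  0.        ]
W [0.5996 0.0688 0.0323] [-1.7 -5.   8.6] 0.0454
mouth [0.7029 0.0427 0.0323] [-4.  -0.6  6.8] 0.0461
in [ 0.6957 -0.0472  0.0323] [1.3 2.8 5.8] 0.0458
near [ 0.6795 -0.1976  0.0323] [0.2 2.4 6.9] 0.0459
True
end [ 0.6781 -0.2125  0.0323] [-0.4  1.3  4.4] 0.0462
lane xy 0.0012206690719042779 0.023702695818439586
open [ 0.6781 -0.2121  0.0319] [ 0.2 -0.3  0.3] 0.062
54.1
[(507, [0.675, -0.203]), (297, [0.529, -0.145]), (276, [0.512, -0.203])] 55.525
```

Run:
```python
from h import *
slide(.5162,-.1454,72)
m.reach([.58,-.13,.30],down(0));c=wcam();save(c,"w9");print(amber(c),m.get_time())
A=rect(c,.60,.76,-.29,.03,.05,2.5);B=rect(c,.43,.55,-.30,-.05,.05,1.66)
o=np.zeros((600,800,3),np.uint8);o[:A.shape[0],:A.shape[1]]=A[:,:800];o[400:400+B.shape[0],:B.shape[1]]=B
print(A.shape,B.shape);cv2.imwrite("pics/lane9.png",o)
```

```text
False
at [ 0.5168 -0.1454  0.0315] [-0.2  0.8 -0. ] 0.062
grip [ 0.5171 -0.1454  0.0323] [-0.7 -0.1  6. ] 0.0458
W [0.5998 0.0689 0.0323] [-1.6 -3.4  7.3] 0.0464
mouth [0.703  0.0424 0.0324] [-3.8  0.2  6.6] 0.0462
in [ 0.6956 -0.0474  0.0323] [0.8 1.7 5.7] 0.0457
near [ 0.6845 -0.1504  0.0323] [0.4 1.6 5.6] 0.0456
True
end [ 0.6844 -0.1518  0.0323] [ 0.3 -1.6  2.5] 0.0457
lane xy 0.0012429118507131798 0.08472116575600219
open [ 0.6845 -0.1504  0.0319] [-0.6  0.4  0.4] 0.0619
65.475
[(546, [0.682, -0.15]), (510, [0.675, -0.203]), (261, [0.512, -0.204])] 66.975
(400, 799, 3) (199, 415, 3)
```

View pics/lane9.png

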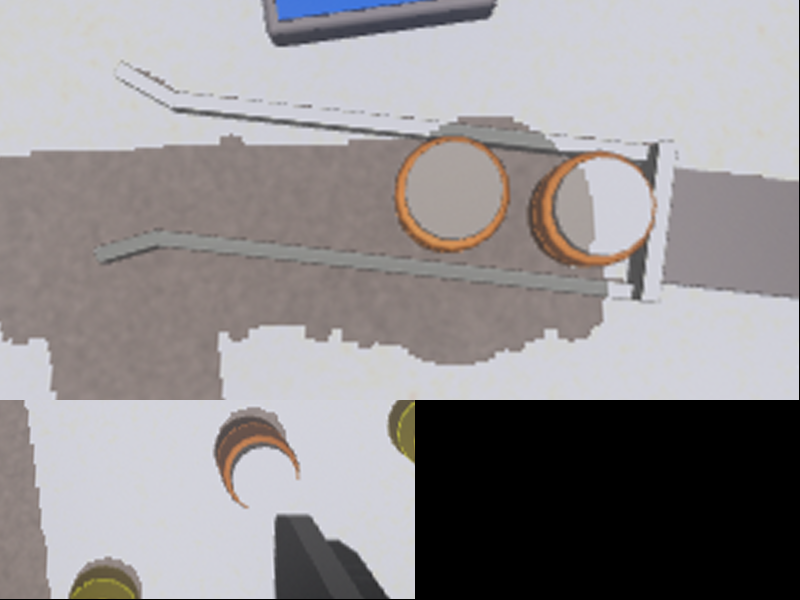

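The second bottle stopped early on a false force trigger, leaving a gap of about 12 mm between (453,195) and (603,208). Bottle 3 is still at (264,477) in the lower inset. It will close that gap as it comes in, so I'll raise the threshold and finish with a push from closed fingers.

```bash
sed -i 's/lp(Y-6)\[:2\],z\],velocity=.03,max_force=5/lp(Y-3)[:2],z],velocity=.03,max_force=9/' h.py
python3 - <<'E'
from h import *
slide(.5023,-.2092,120)
m.command_gripper(0.0);p=lp(175,1);m.reach([*p[:2],.11],down(YW));print(m.movel([*p[:2],.033],velocity=.15,max_force=8))
print(m.movel([*lp(145,1)[:2],.033],velocity=.03,max_force=6),m.get_tool_pos(),m.get_contact_force())
q=np.array(m.get_tool_pos())[:2]-LN[:2];a=np.radians(LN[2]);print("lane y",-np.sin(a)*q[0]+np.cos(a)*q[1])
p=lp(175,1);m.movel([*p[:2],.033],velocity=.1);m.movel([*p[:2],.12],velocity=.2)
m.reach([.58,-.13,.30],down(0));c=wcam();save(c,"w10");print(amber(c),m.get_time())
m.reach([.53,.02,.36],down(0));d=wcam();save(d,"w11")
A=rect(c,.60,.76,-.29,.03,.05,2.5)
o=np.zeros((600,800,3),np.uint8);o[:A.shape[0],:A.shape[1]]=A
i=d["image"][:250,:,::-1];i=cv2.resize(i,(410,200));o[400:,:410]=i
t=m.read_camera("top")["image"][40:,60:440,::-1];o[400:,410:]=cv2.resize(t,(390,200))
cv2.imwrite("pics/fin.png",o)
E
```

```text
False
at [ 0.5029 -0.2093  0.0315] [-0.5  0.1  1.1] 0.0621
grip [ 0.5031 -0.2093  0.0322] [-0.5  1.1  6.1] 0.0461
W [0.5997 0.0687 0.0323] [-1.6 -4.4  7.1] 0.0455
mouth [0.7028 0.0424 0.0323] [-3.5  0.7  7.2] 0.0455
in [ 0.6956 -0.0474  0.0323] [1.5 2.5 6.1] 0.046
near [ 0.6895 -0.1034  0.0323] [ 1.3 -1.5  6.1] 0.0459
True
end [ 0.6883 -0.1165  0.0324] [-0.8  1.7  3.3] 0.0459
lane xy 0.0014006901022236354 0.12016921225827294
open [ 0.6883 -0.1161  0.0319] [-0.  -0.5  0.1] 0.062
77.1333
False
True [ 0.69196458 -0.08257915  0.03295891] [0.53569326 2.2384486  1.41540785]
lane y 0.1543161608062522
[(1529, [0.681, -0.159])] 82.0083
```

View pics/fin.png

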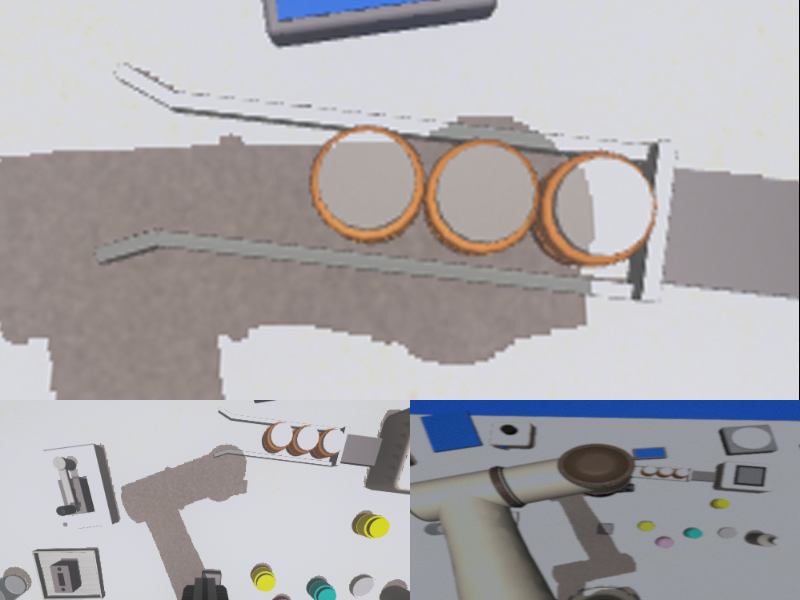

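The last picture shows the three bottles touching in single file against the stop. The lever is shut over the fresh cartridge and the spent one lies flat in the tray. I'll hand the job in.

```bash
python3 -c "
from rig import manip as m
print(m.close_job(),m.get_time())"
```

```text
the job is handed in; nothing more can be done
the job is handed in; nothing more can be done
```

The job is handed in after about 82 s: the used cartridge lies flat in the tray, the new one is seated with the lever shut, and the three amber bottles stand close up against the end stop; no verdict was shown.

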